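Load and close a side-by-side diffusion cell

TASK

Load the diffusion cell: take the membrane insert with the orange grip out of the grey rack, stand it in the slot between the two white half-cells and press it fully home, so that its shoulders sit flat on the slot block. Then turn the turnbuckle by its four bars, top bar towards the half-cells, until it comes to its stop and both half-cells have closed on the insert, and last swing the red lock lever down flat. Leave the insert with the blue grip standing in the rack, and do not push the white timer or the mouse about.

Things in the scene. Friction and masses are not known exactly. Their poses are not given: they have to be found in the camera images.
- cell: Diffusion cell, fixed to the bench. Dark grey base 12 mm thick, x -75 to +85, y -90 to +90 mm from the origin (underside, z up). Turnbuckle at its front (-x), two white half-cells left (+y) and right (-y) of the slot at x = 40, tops 75 mm above the bench, green port plugs on them to 90 mm, 20 mm or more beside the insert's middle plane. Before winding, 15 mm or more are free between the seals.
- slot (a point): Centre of the mouth of the slot in the black block between the half-cells, 28 mm above the bench, 40 mm behind the cell's origin. Slot 46 mm along the cell's x, 11 mm along y, 14.5 mm deep, 2 mm chamfer. Two leaf springs in its long walls hold the insert's foot about 7 mm up until it is pressed down with about 5 N (up to 10 N), while gripped or on top of its grip.
- insert_orange: Loose membrane insert, orange grip, 50 g, upright in the rack. Origin under its foot, z up, broad faces along its y. Foot 40 (x) x 8 (y) x 13.5 mm high; then a clear plate 56 x 8 mm up to 65.5 (its lower edges are the shoulders); then a square grip 14 x 14 mm from 65.5 to 97.5. Home in the slot: origin 14.5 mm above the bench, x along the cell's x, either way round.
- insert_blue: The other insert, the same but with a blue grip. It stays in the rack. The two inserts may stand in either place.
- rack: Grey rack, fixed, 66 x 86 x 28 mm, origin under its centre. Two slots 28 mm either side of the origin along its y, long along its x, sized as the cell's but without springs. The inserts' shoulders rest on its top: foot 14.5 mm above the bench, grip from 80 to 112 mm. An insert pulls straight up.
- hub (a point): Centre of the capstan hub on the turnbuckle body, 64 mm above the bench, 35 mm in front (-x) and 8 mm left of the cell's origin. Axis along the cell's y. Hub 30 mm diameter. Four 7 mm bars stand out of it at right angles with 12 mm black balls, ends 47 mm from the axis; they swing in the cell's x-z plane. A bar leaning over 30 degrees towards a finger pushing level jams.
- body_tb (a joint): Turn of the turnbuckle body, rad: 0 half-cells fully apart, firm stop at 5.0 fully home. Starts at 0 to 1.2. Each half-cell moves 1.27 mm per rad. At 0 and every quarter turn one bar points straight up. It grows as the top bar goes towards +x of the cell (to the half-cells). Friction 0.06 N m (2 N at the bars); it stays where it is left.
- lever_tip (a point): Free end of the red lock lever on the saddle that carries the turnbuckle. The lever pivots about the cell's x at a point 35 mm in front of the cell's origin, 28 mm to its right (-y), 92 mm above the bench; this end is 54 mm from the pivot. Rod 9 mm thick, its red part (23 to 57 mm from the pivot) 14 mm.
- lever_lock (a joint): Angle of the lock lever, rad: 0 upright (open), grows as it swings to the cell's right (-y) and down; 1.55 lies flat over the right threaded end, locked. Starts at 0 to 0.3. Friction 0.06 N m (1.5 N at its end); it stays where it is left.
- half_left: The left (+y) white half-cell block, 54 x 34 x 43 mm, with its aluminium carriage, its front post, the left threaded end and its seal; slides along the cell's y. Its origin stays within 7 mm of the cell's origin and is of no use as a point on it.
- half_right: The right (-y) white half-cell, mirrored.
- timer: White bench timer, 70 x 64 x 19 mm, loose bystander, origin under its centre.
- mouse: Black computer mouse, 112 x 62 x 38 mm, loose bystander.
There are look-alikes about, which are no part of the job. Leave any black or purple look-alike of the insert_orange alone.

How it is judged:
By the outcome, as a careful person would: the job done as asked, in the order asked, and still so for the second after the job is handed in, with the robot touching nothing.
It also fails if it takes over 72 s, if anything falls off the work surface, if the arm or the gripper's body presses on something with over 40 N, if the wrist force passes 120 N, or if a joint passes its speed limit or range.

ROBOT

A 6-joint arm with a two-finger parallel gripper is mounted at the origin on a cart in front of the work surface, level with it; the furniture and walls round the work are solid. World frame = base frame: x ahead of the robot, y to its left, z up, the work surface at z = 0. Lengths are in m, angles in rad, forces in N, time in s.
With the tool pointing down it reaches from about 0.3 to 0.775 m from the base axis. Payload 14.6 kg.
Tool frame: the origin (TCP) lies on the front face of the gripper's body, between the roots of the fingers; the fingertips stand 97 mm ahead of it and the grasp point (between the pads) lies grasp_offset ahead of it (grasp_offset is the distance from the TCP to the grasp point, in m); z points along the fingers, y is the line along which they close (so a half turn about z gives the same grasp; the last joint's range is limited). The gripper opens to 94 mm and grips with 3 to 60 N. Pads are 16 mm wide; open, the fingers measure 119 mm over their backs; the gripper's body (75 mm by 177 mm) begins 78 mm behind the grasp point.
Start: joints at [1.034, 0.3, 1.521, -0, 1.321, -0.067], TCP at [0.249, 0.49, 0.303] pointing down, gripper open.
Joint ranges: [-3.03, 3.03], [-0.79, 2.21], [0.23, 2.52], [-1.04, 4.18], [0, 3.07], [-2.55, 2.55]. Speed limits (rad/s): [2.22, 2.22, 2.57, 3.14, 3.14, 3.14].

INTERFACE

Orientations are given as a rotation vector (axis times angle).
In Python, from plant import get_state, read_camera, close_job, grasp_offset gives the robot as it stands. The module is installed in compiled form; this text tells all that it offers.
- The arm moves only by the shell command python3 -m jog 'ROWS' [OPENING] [FORCE]. ROWS is JSON, a list of rows, each a list of 6 numbers: the shift along the world's x, y, z in cm, then the turn, a rotation vector about the world's x, y, z in degrees. In form: [[dx, dy, dz, wx, wy, wz], ...]. A call has 1 to 12 rows; each row is the pose to reach, as a shift and turn from the pose commanded when the call began; what a row does not reach only later rows make up. A row lasts 1/12 s, in which the tool goes at most 41.7 mm and 7.16 degrees, less where a joint would pass 70% of its speed; a pose out of reach is approached as far as the arm can. A call with a gripper value outside its range is refused whole. OPENING is the closure, from 0 (fully open) to 1 (shut), set as the call begins (- or left out, the last holds). The fingers move at their own pace and stop on an object; FORCE is the grip in N (left out, the last holds). Time passes only in rows, so rows that repeat a pose let the fingers close. It gives the time, the measured TCP pose, the force, the opening and the grip force at its end, in the units of the state.
- get_state(): the state, without advancing time (a new reading comes with each control period).
- read_camera(name): name is "side" or "top" or "wrist"; returns a dict with "pixels" (480x640x3 uint8, red, green, blue), "z_map" (480x640 float32, m along the optical axis (not along the pixel's ray), 0 where there is no reading), "vfov" (degrees; the focal length in pixels is half the picture's height over the tangent of half this angle, whatever the lens; pixels are square), "cx", "cy" (the principal point, pixels), "R" (3x3) and "t" (3): a world point X has camera coordinates R X + t; the wrist camera has in their place "mount" (4x4, takes a point from camera to tool coordinates, whose origin is the TCP and whose axes are the flange's). Camera axes: x right, y down, z forward; pixel columns grow to the right and rows downward; lengths in m; the calibration is good to about 2 mm. A picture is of the moment at which its call begins: read the wrist's pose just before it.
- close_job(): hands the job in; it is judged then, once.
The state is a dict: "time_s": time; "qpos": joint angles; "joint_velocities": joint speeds; "tau": joint torques, N m; "ee_pos": TCP position; "ee_rot": TCP orientation; "wrist_force": force on the tool from outside, world axes, zero at the start; "ft_torque": the same for the moment, N m; "grip_width": finger opening in m; "grip_force": force on a finger pad.
Only numpy, scipy, OpenCV 4.12 (cv2) and the standard library are available. Lean on these libraries where they do the work, as an engineer would, in place of code of your own. Each camera call takes 0.05 s, during which the arm holds its last target. There are 200 camera calls.

## Working session

There is one attempt and no reset: what is moved stays moved. The work goes in short steps, Python scripts to look and compute and a shell command to move; the robot and the scene stay as the last step left them, time stands still between calls to the robot, and variables do not carry over. Pictures are saved under pics/ and viewed, at most 13 in all, crops included, and the job is handed in when it is done.

```bash
ls; mkdir -p pics
cat > h.py <<'E'
import numpy as np, cv2
from plant import get_state, read_camera, grasp_offset
from scipy.spatial.transform import Rotation as Ro
def cam(n):
    s=get_state(); c=read_camera(n); f=240/np.tan(np.radians(c['vfov'])/2)
    if n=='wrist':
        T=np.eye(4);T[:3,:3]=Ro.from_rotvec(s['ee_rot']).as_matrix();T[:3,3]=s['ee_pos']
        M=T@np.array(c['mount']);R=M[:3,:3].T;t=-R@M[:3,3]
    else: R=np.array(c['R']);t=np.array(c['t'])
    c.update(f=f,R=R,t=t); return c
def pts(c):
    v,u=np.mgrid[:480,:640];z=c['z_map']
    P=np.stack([(u-c['cx'])/c['f']*z,(v-c['cy'])/c['f']*z,z],-1)
    return (P-c['t'])@c['R']
def ray(c,u,v,h):
    d=np.array([(u-c['cx'])/c['f'],(v-c['cy'])/c['f'],1])@c['R'];o=-c['R'].T@c['t']
    return o+d*(h-o[2])/d[2]
def proj(c,X):
    p=c['R']@np.array(X)+c['t'];return p[:2]/p[2]*c['f']+[c['cx'],c['cy']]
def save(c,fn,box=None,k=1):
    im=c['pixels'][:,:,::-1]
    if box: im=im[box[1]:box[3],box[0]:box[2]]
    cv2.imwrite('pics/'+fn,cv2.resize(im,None,fx=k,fy=k,interpolation=cv2.INTER_CUBIC))
E
python3 - <<'E'
from h import *
print(get_state(),grasp_offset)
for n in('top','side'):
    c=cam(n);save(c,n+'0.png');print(n,c['f'],c['cx'],c['cy'],-c['R'].T@c['t'],c['R'][2]);print((c['z_map']>0).mean())
E
```

```text
pics
{'time_s': 0.0, 'qpos': array([ 1.03434613e+00,  3.00456245e-01,  1.52157686e+00, -4.73842374e-05,
        1.32065600e+00, -6.66195516e-02]), 'joint_velocities': array([ 0.00019963, -0.0005644 ,  0.00117101, -0.00115784, -0.00059622,
       -0.00117481]), 'tau': array([ 6.73839859e-04, -5.31803262e+01, -3.52740777e+01,  7.08383415e-02,
        2.43534520e-02, -1.26562209e-04]), 'ee_pos': array([0.24895024, 0.49027134, 0.30209619]), 'ee_rot': array([-7.31155455e-01, -3.05503565e+00,  1.66585698e-03]), 'wrist_force': array([ 0.48985416, -0.08501546,  0.37892018]), 'ft_torque': array([0.03242704, 0.01586505, 0.03355954]), 'grip_force': 0.0, 'grip_width': 0.09382176099752589} 0.0784
top 546.8356117639279 318.2999926425993 230.43725569724975 [ 0.37690904 -0.30334925  1.25594981] [ 0.16230944 -0.01353425 -0.98664708]
0.9959635416666667
side 484.26740564705267 322.2533026551513 236.7757690391132 [ 0.30200714 -1.10877585  0.51246863] [ 0.27767387  0.86816352 -0.4113263 ]
0.9959440104166667
```

View pics/top0.png

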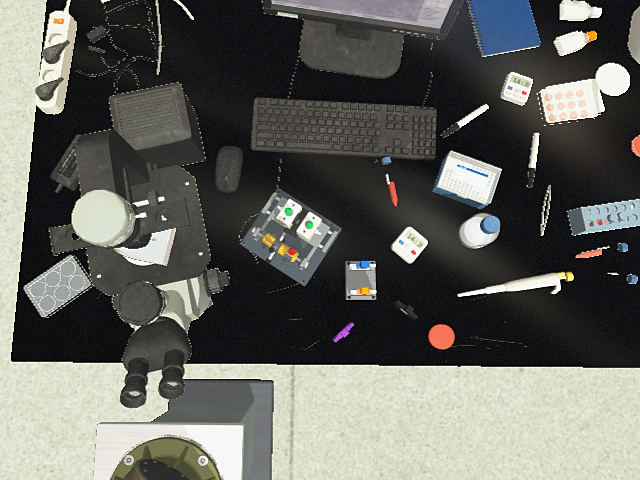

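View pics/side0.png

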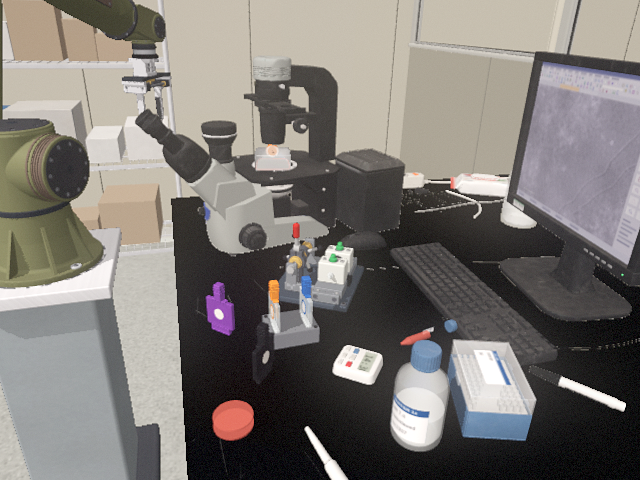

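Candidates, top view pixels: orange grip in the rack (362,291), the target; blue grip in the rack (363,266), stays; purple look-alike (343,332); black look-alike (405,308); red disc (441,336); orange bottle cap (590,36). The cell is at (290,237), the timer at (408,244) and the mouse at (229,168). In the side view, the orange grip is at (274,292), the blue one at (307,288) and the upright red lever at (296,230). I choose the orange grip in the grey rack.

Run:
```python
from h import *
c=cam('top');P=pts(c);hsv=cv2.cvtColor(c['pixels'],cv2.COLOR_RGB2HSV);H,S,V=[hsv[...,i].astype(int) for i in range(3)]
v,u=np.mgrid[:480,:640]
def box(a,b,cc,d): return (u>=a)&(u<=cc)&(v>=b)&(v<=d)
def rep(n,m,h=None):
    uv=np.c_[u[m],v[m]];p=P[m]
    print(n,len(uv),'px',uv.mean(0).round(1),'P',np.median(p,0).round(4),'z',np.percentile(p[:,2],[5,95]).round(4), 'ray',ray(c,*uv.mean(0),h).round(4) if h else '')
cell=box(235,180,345,290)
rep('green',cell&(H>45)&(H<80)&(S>150)&(V>80),.09)
n,l,st,ce=cv2.connectedComponentsWithStats((cell&(H>45)&(H<80)&(S>150)&(V>80)).astype(np.uint8))
for i in range(1,n):
    if st[i,4]>15: rep('  g',l==i,.09)
rk=box(340,255,382,305)
rep('orange',rk&(H>8)&(H<25)&(S>170)&(V>150),None); rep('orangetop',rk&(H>8)&(H<25)&(S>170)&(V>150)&(P[...,2]>.106),.112)
rep('bluetop',rk&(H>95)&(H<125)&(S>150)&(P[...,2]>.106),.112)
rep('redlever',cell&((H<6)|(H>174))&(S>170)&(V>120))
# rack top rect & base rect
m=rk&(abs(P[...,2]-.028)<.006);q=P[m][:,:2].astype(np.float32);r=cv2.minAreaRect(q);print('rack',r,cv2.boxPoints(r))
m=box(230,175,350,295)&(abs(P[...,2]-.012)<.005);q=P[m][:,:2].astype(np.float32);r=cv2.minAreaRect(q);print('base',r,cv2.boxPoints(r))
m=cell&(abs(P[...,2]-.075)<.004)&(V>180)&(S<60)
n,l,st,ce=cv2.connectedComponentsWithStats(m.astype(np.uint8))
for i in range(1,n):
    if st[i,4]>30: q=P[l==i][:,:2].astype(np.float32);print('white',st[i],cv2.minAreaRect(q))
m=box(390,225,430,265)&(P[...,2]>.012);q=P[m][:,:2].astype(np.float32);print('timer',cv2.minAreaRect(q),P[m].max(0))
m=box(20,80,235,410); 
for y in np.arange(-.1,.4,.06):
    print(round(y,2),[round(float(P[m&(abs(P[...,1]-y)<.03)&(abs(P[...,0]-x)<.03)][:,2].max(initial=0)),2) for x in np.arange(.18,.7,.06)])
save(c,'crop_top.png',(230,175,400,345),3.5)
```

```text
green 70 px [298.3 217.7] P [ 0.5886 -0.2947  0.0858] z [0.0795 0.0934] ray [ 0.5962 -0.2756  0.09  ]
  g 36 px [287.8 210.9] P [ 0.611  -0.2529  0.0857] z [0.0789 0.3849] ray [ 0.6108 -0.2526  0.09  ]
  g 34 px [309.4 224.8] P [ 0.5816 -0.2991  0.0858] z [0.0801 0.0914] ray [ 0.5808 -0.2999  0.09  ]
orange 75 px [363.2 290.2] P [ 0.4405 -0.4138  0.1077] z [0.0812 0.1148] ray 
orangetop 42 px [364.1 289.7] P [ 0.4405 -0.4158  0.1118] z [0.1066 0.1154] ray [ 0.441 -0.416  0.112]
bluetop 47 px [363.9 264.1] P [ 0.4946 -0.4157  0.1119] z [0.1084 0.1165] ray [ 0.4946 -0.4156  0.112 ]
redlever 36 px [291.6 251.3] P [ 0.5158 -0.2652  0.1473] z [0.1411 0.1515] ray 
rack ((0.46766310930252075, -0.4164440631866455), (0.08570636063814163, 0.06617280840873718), 0.5964458584785461) [[ 0.42446783 -0.38380554]
 [ 0.42515668 -0.44997475]
 [ 0.5108584  -0.44908258]
 [ 0.5101695  -0.38291338]]
base ((0.5706151127815247, -0.250263512134552), (0.27558451890945435, 0.27032405138015747), 0.5202080607414246) [[ 0.4316014  -0.11635811]
 [ 0.4340557  -0.386671  ]
 [ 0.7096288  -0.38416892]
 [ 0.70717454 -0.
[... 385 characters left out ...]
956266403198), 58.05988311767578)
timer ((0.46487030386924744, -0.44096988439559937), (0.06518780440092087, 0.3200889825820923), 44.096153259277344) [ 0.59173237 -0.30334925  1.25594981]
-0.1 [0.0, 0.32, 0.33, 0.27, 0.18, 0.19, 0.34, 0.34, 0.19]
-0.04 [0.0, 0.33, 0.33, 0.3, 0.3, 0.43, 0.43, 0.34, 0.19]
0.02 [0.0, 0.33, 0.32, 0.3, 0.3, 0.44, 0.44, 0.43, 0.41]
0.08 [0.0, 0.0, 0.01, 0.01, 0.19, 0.43, 0.44, 0.42, 0.41]
0.14 [0.0, 0.0, 0.01, 0.01, 0.19, 0.34, 0.34, 0.0, 0.0]
0.2 [0.0, 0.0, 0.01, 0.01, 0.03, 0.03, 0.01, 0.0, 0.0]
0.26 [0.0, 0.0, 0.01, 0.02, 0.03, 0.03, 0.03, 0.01, 0.04]
0.32 [0.0, 0.0, 0.01, 0.02, 0.03, 0.03, 0.01, 0.01, 0.01]
0.38 [0.0, 0.0, 0.0, 0.0, 0.0, 0.01, 0.01, 0.01, 0.01]
```

View pics/crop_top.png

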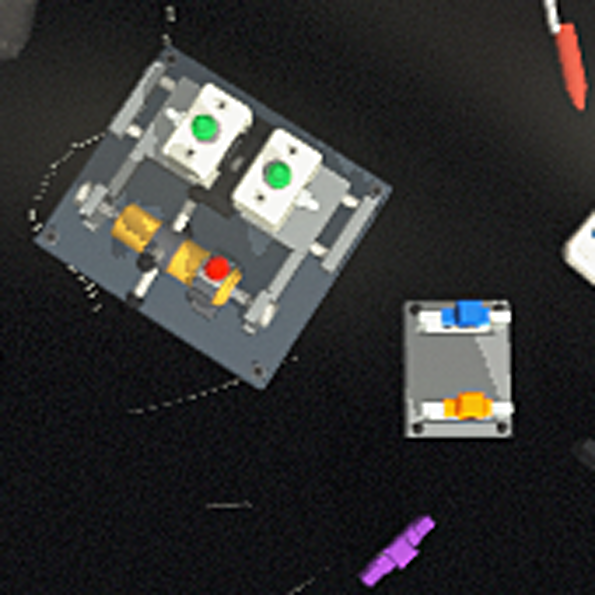

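```bash
python3 - <<'E'
from h import *
c=cam('top');P=pts(c)
K=[ray(c,u,v,.012)[:2] for u,v in((279.1,187.9),(342,228.4),(304.9,285.9),(240,243.6))]
K=np.array(K);print(K.round(4),K.mean(0));
for i in range(4): d=K[(i+1)%4]-K[i];print(np.hypot(*d),np.degrees(np.arctan2(d[1],d[0])))
for y in np.arange(-.17,.0,.02):
    print(round(y,2),[round(float(P[(P[...,2]<.6)&(abs(P[...,1]-y)<.01)&(abs(P[...,0]-x)<.015)][:,2].max(initial=0)),2) for x in np.arange(.18,.75,.03)])
E
python3 -m jog '[[0,0,4,0,0,0],[0,0,8,0,0,0],[0,0,12,0,0,0],[0,0,16,0,0,0],[0,0,20,0,0,0],[0,0,24,0,0,0],[0,0,28,0,0,0],[0,0,32,0,0,0],[0,0,35,0,0,0]]'
```

```text
[[ 0.6809 -0.2279]
 [ 0.587  -0.3751]
 [ 0.4537 -0.2913]
 [ 0.5487 -0.1413]] [ 0.56759416 -0.25891385]
0.1745675185268198 -122.54849720279977
0.15739023544527322 147.857401199072
0.17755480764756387 57.67652106086381
0.15809466787640297 -33.22656685515454
-0.17 [0.0, 0.0, 0.0, 0.01, 0.01, 0.01, 0.0, 0.01, 0.01, 0.01, 0.01, 0.01, 0.03, 0.08, 0.02, 0.01, 0.01, 0.01, 0.01, 0.01]
-0.15 [0.0, 0.0, 0.0, 0.0, 0.01, 0.01, 0.01, 0.01, 0.01, 0.01, 0.01, 0.01, 0.02, 0.02, 0.01, 0.01, 0.01, 0.01, 0.02, 0.03]
-0.13 [0.0, 0.0, 0.0, 0.0, 0.01, 0.01, 0.01, 0.01, 0.01, 0.06, 0.06, 0.01, 0.01, 0.01, 0.01, 0.01, 0.02, 0.03, 0.04, 0.04]
-0.11 [0.0, 0.0, 0.0, 0.0, 0.01, 0.01, 0.01, 0.01, 0.01, 0.07, 0.19, 0.19, 0.01, 0.01, 0.01, 0.01, 0.03, 0.04, 0.04, 0.04]
-0.09 [0.0, 0.0, 0.31, 0.33, 0.31, 0.26, 0.01, 0.01, 0.07, 0.19, 0.19, 0.19, 0.34, 0.34, 0.19, 0.01, 0.02, 0.03, 0.04, 0.04]
-0.07 [0.0, 0.0, 0.31, 0.33, 0.32, 0.28, 0.27, 0.21, 0.18, 0.19, 0.19, 0.19, 0.34, 0.34, 0.19, 0.19, 0.19, 0.02, 0.02, 0.01]
-0.05 [0.0, 0.0, 0.32, 0.33, 0.31, 0.27, 0.27, 0.3, 0.29, 0.19, 0.19, 0.33, 0.34, 0.34, 0.19, 0.19, 0.19, 0.19, 0.01, 0.19]
-0.03 [0.0, 0.0, 0.32, 0.33, 0.28, 0.28, 0.3, 0.3, 0.3, 0.29, 0.22, 0.42, 0.43, 0.34, 0.31, 0.19, 0.19, 0.19, 0.01, 0.2]
-0.01 [0.0, 0.0, 0.31, 0.33, 0.3, 0.27, 0.3, 0.3, 0.3, 0.3, 0.42, 0.44, 0.44, 0.43, 0.31, 0.19, 0.19, 0.19, 0.19, 0.2]
time_s: 0.95
ee_pos: [0.2484, 0.4893, 0.6559]
ee_rot: [0.731, 3.055, 0.004]
wrist_force: [-0.5, 1.4, 1.7]
grip_width: 0.0941
grip_force: 0.0
```

```bash
python3 -m jog '[[0.8,-3.8,0,0,0,-6.4],[1.6,-7.6,0,0,0,-12.8],[2.4,-11.4,0,0,0,-19.2],[3.2,-15.2,0,0,0,-25.6],[4,-19,0,0,0,-32],[4.8,-22.8,0,0,0,-38.4],[5.6,-26.6,0,0,0,-44.8],[6.4,-30.4,0,0,0,-51.2],[7.2,-34.2,0,0,0,-57.6],[8,-38,0,0,0,-64],[8.8,-41.8,0,0,0,-70.4],[9.6,-45.6,0,0,0,-76.8]]'
python3 -m jog '[[0.8,-3.8,0,0,0,-6.4],[1.6,-7.6,0,0,0,-12.8],[2.4,-11.4,0,0,0,-19.2],[3.2,-15.2,0,0,0,-25.6],[4,-19,0,0,0,-32],[4.8,-22.8,0,0,0,-38.4],[5.6,-26.6,0,0,0,-44.8],[6.4,-30.4,0,0,0,-51.2],[7.2,-34.2,0,0,0,-57.6],[8,-38,0,0,0,-64],[8.8,-41.8,0,0,0,-70.4],[9.6,-45,0,0,0,-76.2]]'
python3 -m jog '[[0,0,-4,0,0,0],[0,0,-8,0,0,0],[0,0,-12,0,0,0],[0,0,-16,0,0,0],[0,0,-20,0,0,0],[0,0,-24,0,0,0],[0,0,-28,0,0,0],[0,0,-32,0,0,0],[0,0,-32,0,0,0]]'
python3 - <<'E'
from h import *
s=get_state();R=Ro.from_rotvec(s['ee_rot']).as_matrix();print(s['time_s'],s['ee_pos'],R[:,1],R[:,2],s['qpos'])
c=cam('wrist');save(c,'w1.png')
for X in((.441,-.416,.112),(.4946,-.4156,.112)): print(proj(c,X))
E
```

```text
time_s: 1.95
ee_pos: [0.3445, 0.0325, 0.6528]
ee_rot: [2.476, 1.933, 0.001]
wrist_force: [0.9, 0.9, 0.2]
grip_width: 0.0939
grip_force: 0.0
time_s: 2.95
ee_pos: [0.4398, -0.4134, 0.6517]
ee_rot: [-3.14, -0.017, 0.002]
wrist_force: [0.3, 1.0, 1.2]
grip_width: 0.0936
grip_force: 0.0
time_s: 3.7
ee_pos: [0.4391, -0.4097, 0.3271]
ee_rot: [-3.136, -0.028, 0.008]
wrist_force: [0.8, -0.3, -1.0]
grip_width: 0.0942
grip_force: 0.0
3.7 [ 0.43911399 -0.40965432  0.32709973] [ 0.01785283 -0.99982673 -0.00527055] [-0.00493776  0.00518316 -0.99997438] [-8.11682966e-01  4.00284720e-01  1.32974032e+00 -1.47993596e-05
  1.41872634e+00  7.41248859e-01]
[327.16545407 232.89177955]
[328.50309207 160.16850996]
```

View pics/w1.png

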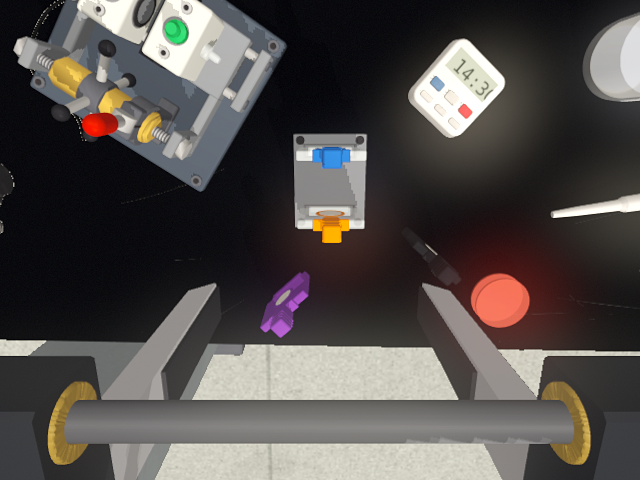

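The wrist view shows the orange grip upright in the rack at (331,231), with the blue one at (332,157). The purple look-alike (287,302) and the black one (432,258) lie outside the rack. The hub balls are at (106,48), (62,113) and (126,80), and the red lever end at (99,124).

```bash
python3 -m jog '[[0,0,0,0,0,0],[0,0,0,0,0,0]]' | head -2
cat > m.py <<'E'
from h import *
s=get_state();R=Ro.from_rotvec(s['ee_rot']).as_matrix();print(s['time_s'],s['ee_pos'].round(4),'yang',np.degrees(np.arctan2(R[1,1],R[0,1])).round(2),R[:,2].round(4))
c=cam('wrist');P=pts(c);hsv=cv2.cvtColor(c['pixels'],cv2.COLOR_RGB2HSV);H,S,V=[hsv[...,i].astype(int) for i in range(3)]
v,u=np.mgrid[:480,:640]
def comps(n,m,lo=40,h=None):
    k,l,st,ce=cv2.connectedComponentsWithStats(m.astype(np.uint8))
    for i in range(1,k):
        if st[i,4]>=lo:
            q=P[l==i];print(n,st[i,4],ce[i].round(1),'med',np.median(q,0).round(4),'z95',np.percentile(q[:,2],95).round(4),'' if h is None else ray(c,*ce[i],h).round(4))
O=(H>8)&(H<25)&(S>170)&(V>150)
Z=P[...,2]
E
python3 - <<'E'
from m import *
comps('orange',O&(abs(Z-.112)<.004),40,.112)
comps('blue',(H>95)&(H<125)&(S>150)&(abs(Z-.112)<.004),40,.112)
comps('green',(H>45)&(H<80)&(S>150)&(abs(Z-.088)<.005),40,.09)
comps('red',((H<6)|(H>174))&(S>170)&(Z>.06))
comps('white',(S<40)&(V>170)&(abs(Z-.075)<.003)&(v<150),100,.075)
comps('dark ball',(V<70)&(Z>.03)&(Z<.13)&(u<250)&(v<200))
E
```

```text
time_s: 3.92
ee_pos: [0.4402, -0.4108, 0.3347]
3.9167 [ 0.4402 -0.4108  0.3347] yang -88.98 [ 0.0013 -0.0014 -1.    ]
orange 316 [327.4 234.4] med [ 0.4402 -0.4189  0.1112] z95 0.1124 [ 0.4403 -0.4191  0.112 ]
blue 351 [327.9 161. ] med [ 0.4958 -0.4181  0.1113] z95 0.1126 [ 0.4959 -0.418   0.112 ]
green 188 [172.3  35.6] med [ 0.5814 -0.303   0.0888] z95 0.0904 [ 0.5813 -0.3034  0.09  ]
red 645 [101.4 127.8] med [ 0.5164 -0.2704  0.1439] z95 0.148 
white 1373 [108.4  15.1] med [ 0.5982 -0.2523  0.0744] z95 0.0762 [ 0.5972 -0.2519  0.075 ]
white 2682 [176.6  38. ] med [ 0.5823 -0.3015  0.0744] z95 0.0763 [ 0.5826 -0.3017  0.075 ]
white 398 [629.1  60.9] med [ 0.5732 -0.6482  0.0749] z95 0.0777 [ 0.5735 -0.6496  0.075 ]
white 194 [30.  58.2] med [ 0.5663 -0.1867  0.0728] z95 0.0741 [ 0.5662 -0.1881  0.075 ]
dark ball 218 [144.2  15. ] med [ 0.6023 -0.272   0.0585] z95 0.067 
dark ball 222 [108.1  53.6] med [ 0.5692 -0.2532  0.0849] z95 0.087 
dark ball 40 [128.3  82.8] med [ 0.5545 -0.2433  0.0314] z95 0.0323 
dark ball 246 [ 62.6 116.4] med [ 0.5236 -0.2243  0.1044] z95 0.107 
dark ball 57 [162.4 118.1] med [ 0.5247 -0.2735  0.0382] z95 0.0565 
dark ball 88 [ 89.6 140. ] med [ 0.5049 -0.2125  0.0505] z95 0.0525 
dark ball 374 [  5.8 183.6] med [ 0.4637 -0.1254  0.0399] z95 0.05
```

```bash
python3 -m jog '[[0,-0.7,-4,0,0,0],[0,-0.7,-8,0,0,0],[0,-0.7,-12,0,0,0],[0,-0.7,-14,0,0,0],[0,-0.7,-15.2,0,0,0],[0,-0.7,-15.4,0,0,0],[0,-0.7,-15.4,0,0,0]]'
python3 - <<'E'
from m import *
comps('orange',O&(v<400),30)
save(c,'w2.png')
E
```

```text
time_s: 4.55
ee_pos: [0.4405, -0.4181, 0.1805]
ee_rot: [3.14, 0.028, 0.002]
wrist_force: [0.7, -0.7, 0.2]
grip_width: 0.0941
grip_force: 0.0
4.55 [ 0.4405 -0.4181  0.1805] yang -88.97 [ 0.0014 -0.0015 -1.    ]
orange 530 [  8.3 127.5] med [ 0.5185 -0.2763  0.0673] z95 0.0718 
orange 158 [318.3 275.7] med [ 0.4438 -0.4191  0.0589] z95 0.0654 
orange 2485 [318.4 312.8] med [ 0.4436 -0.4189  0.1044] z95 0.1121
```

View pics/w2.png

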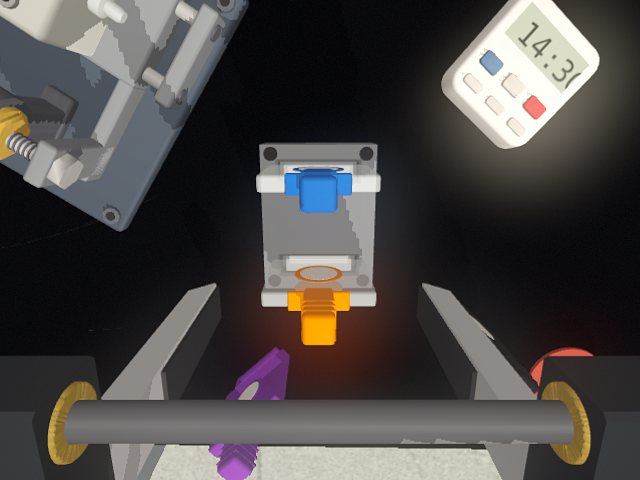

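The grip is centred between the fingers at (318,315), just above an orange collar. The purple insert is behind the bar and is not in the way.

```bash
python3 -m jog '[[0,0,0,0,0,0],[0,0,0,0,0,0],[0,0,0,0,0,0],[0,0,0,0,0,0],[0,0,0,0,0,0],[0,0,0,0,0,0],[0,0,0,0,0,0],[0,0,0,0,0,0]]' 1 30
python3 -m jog '[[0,0,0.6,0,0,0],[0,0,1.5,0,0,0],[0,0,3,0,0,0],[0,0,6,0,0,0],[0,0,10,0,0,0],[0,0,12,0,0,0],[0,0,12,0,0,0]]'
python3 - <<'E'
from m import *
comps('orange',O&(v<400),30)
comps('orangetop',O&(v<400)&(Z>np.percentile(Z[O&(v>250)&(v<400)],97)-.004),30)
m=O&(v<400)&(v>200); print(np.histogram(Z[m],np.arange(.15,.26,.01)))
comps('blue',(H>95)&(H<125)&(S>150)&(Z>.08))
save(c,'w3.png')
E
```

```text
time_s: 5.27
ee_pos: [0.44, -0.4176, 0.179]
ee_rot: [-3.141, -0.028, 0.0]
wrist_force: [-0.8, -0.4, -0.0]
grip_width: 0.0438
grip_force: 0.0
time_s: 5.85
ee_pos: [0.4406, -0.4181, 0.3055]
ee_rot: [3.135, 0.028, 0.01]
wrist_force: [0.0, 0.0, 0.2]
grip_width: 0.001
grip_force: 0.0
5.85 [ 0.4406 -0.4181  0.3055] yang -88.97 [ 0.0061 -0.0065 -1.    ]
orange 561 [33.2 77.6] med [ 0.5507 -0.2138  0.0733] z95 0.0753 
orange 188 [88.5 99.5] med [ 0.5377 -0.2498  0.0682] z95 0.0741 
orange 154 [126.5 128.3] med [ 0.5198 -0.2759  0.0678] z95 0.0734 
orange 784 [316.6 240.1] med [ 0.442  -0.4193  0.1067] z95 0.1122 
orangetop 371 [316.5 246.1] med [ 0.4404 -0.4188  0.1113] z95 0.1126 
(array([0, 0, 0, 0, 0, 0, 0, 0, 0, 0, 0]), array([0.15, 0.16, 0.17, 0.18, 0.19, 0.2 , 0.21, 0.22, 0.23, 0.24, 0.25,
       0.26]))
blue 726 [316.4 164.3] med [ 0.4962 -0.4178  0.1105] z95 0.1123
```

View pics/w3.png

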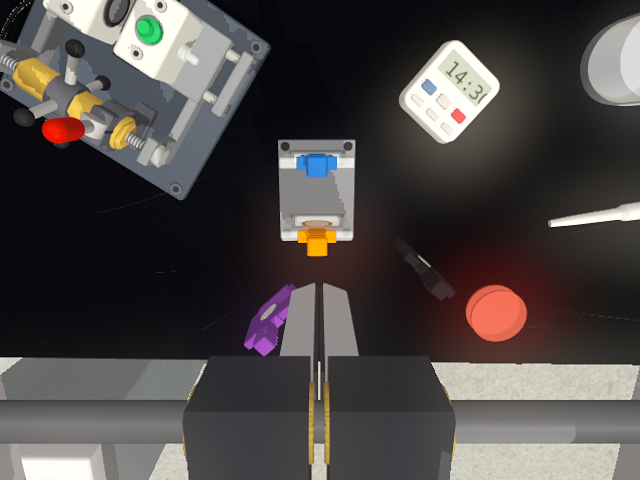

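The fingers close slowly (about 75 mm/s), so I lifted before they reached the grip. The insert is still upright in the rack at (317,245). I'll open halfway and grasp again, waiting longer for the fingers.

```bash
python3 -m jog '[[0,0,0,0,0,0],[0,0,0,0,0,0],[0,0,0,0,0,0],[0,0,0,0,0,0],[0,0,0,0,0,0],[0,0,0,0,0,0],[0,0,0,0,0,0],[0,0,-4,0,0,0],[0,0,-8,0,0,0],[0,0,-11,0,0,0],[0,0,-12,0,0,0],[0,0,-12,0,0,0]]' 0.5 30
python3 -m jog '[[0,0,0,0,0,0],[0,0,0,0,0,0],[0,0,0,0,0,0],[0,0,0,0,0,0],[0,0,0,0,0,0],[0,0,0,0,0,0],[0,0,0,0,0,0],[0,0,0,0,0,0]]' 1 30
```

```text
time_s: 6.9
ee_pos: [0.4402, -0.4173, 0.1784]
ee_rot: [-3.14, -0.028, 0.001]
wrist_force: [0.7, 0.5, 0.4]
grip_width: 0.0471
grip_force: 0.0
time_s: 7.57
ee_pos: [0.4402, -0.4178, 0.1799]
ee_rot: [3.141, 0.028, 0.001]
wrist_force: [0.8, 1.2, 5.8]
grip_width: 0.0135
grip_force: 34.4
```

```bash
python3 -m jog '[[0,0,0.6,0,0,0],[0,0,1.5,0,0,0],[0,0,3,0,0,0],[0,0,6,0,0,0],[0,0,10,0,0,0],[0,0,14,0,0,0],[0,0,16,0,0,0],[0,0,16,0,0,0]]'
python3 -m jog '[[1.6,1.4,0,0,0,7],[3.2,2.8,0,0,0,14],[4.8,4.2,0,0,0,21],[6.4,5.6,0,0,0,28],[8,7,0,0,0,35],[10,9,0,0,0,42],[12,11,0,0,0,49],[14,12.4,0,0,0,56.4],[15.7,13.9,0,0,0,56.4],[15.7,13.9,0,0,0,56.4],[15.7,13.9,0,0,0,56.4]]'
python3 - <<'E'
from m import *
print(s['grip_width'],s['grip_force'],s['wrist_force'])
comps('green',(H>45)&(H<80)&(S>150)&(abs(Z-.088)<.006),40,.09)
comps('white',(S<40)&(V>170)&(abs(Z-.075)<.003)&(v<450),100,.075)
for X in((.597,-.278,.028),(.597,-.2778,.075)): print(proj(c,X))
comps('orange',O&(Z>.2),30)
save(c,'w4.png')
E
```

```text
time_s: 8.23
ee_pos: [0.4403, -0.4179, 0.3454]
ee_rot: [3.135, 0.028, 0.009]
wrist_force: [0.1, 0.4, -0.2]
grip_width: 0.0137
grip_force: 34.1
time_s: 9.15
ee_pos: [0.5973, -0.2778, 0.338]
ee_rot: [-2.753, -1.51, 0.002]
wrist_force: [-0.5, -0.0, -0.1]
grip_width: 0.0139
grip_force: 34.1
9.15 [ 0.5973 -0.2778  0.338 ] yang -32.52 [-1.5e-03  7.0e-04 -1.0e+00]
0.013862030964544601 34.120693219592795 [-0.51475699 -0.02616183 -0.1192688 ]
green 95 [319.  191.8] med [ 0.6123 -0.2543  0.0895] z95 0.0908 [ 0.6123 -0.2543  0.09  ]
white 180 [229.2 149.2] med [ 0.5671 -0.1867  0.0729] z95 0.0739 [ 0.5676 -0.1869  0.075 ]
white 2084 [319.6 190.5] med [ 0.6116 -0.2559  0.0746] z95 0.0763 [ 0.6121 -0.2556  0.075 ]
white 1031 [319.6 241. ] med [ 0.5896 -0.2919  0.0746] z95 0.0764 [ 0.5884 -0.293   0.075 ]
white 124 [238.2 287.9] med [ 0.5017 -0.2913  0.0732] z95 0.0741 [ 0.5024 -0.2908  0.075 ]
white 231 [582.1 446.5] med [ 0.6999 -0.6255  0.0727] z95 0.0735 [ 0.698  -0.6215  0.075 ]
[318.75774392 210.81429224]
[318.61870304 221.48786934]
orange 123 [319.7 275. ] med [ 0.6005 -0.276   0.2168] z95 0.2236 
orange 1824 [318.7 315.6] med [ 0.5988 -0.2746  0.2686] z95 0.2703
```

View pics/w4.png

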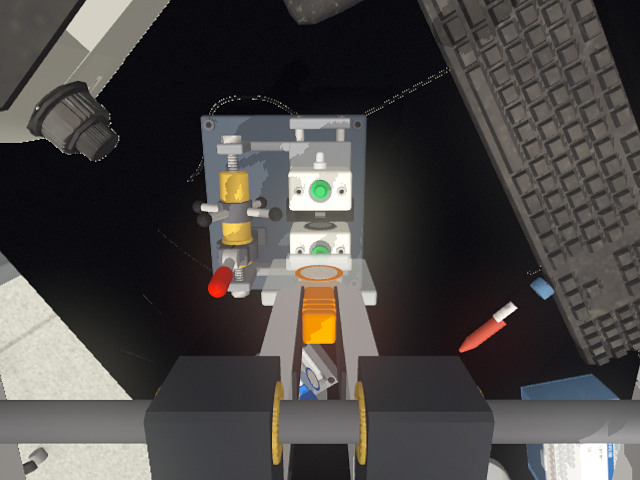

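The wrist view shows the insert held straight, with its plate spanning columns 262–376 and its grip at (319,328). The half-cells span columns 289–352 with green plugs at (320,191) and (320,250). The hub is at (236,212) and the red lever tip at (220,283). It is centred along the cell's x; next I measure along y.

```bash
cat > ce.py <<'E'
import numpy as np
a=np.radians(-32.6);ex=np.array([np.cos(a),np.sin(a)]);ey=np.array([-np.sin(a),np.cos(a)])
E
python3 - <<'E'
from m import *
from ce import *
tcp=s['ee_pos'][:2]
D=P[...,:2]-tcp;X=D@ex;Y=D@ey
W=(S<40)&(V>150)&(abs(Z-.075)<.003)&(abs(X)<.03)
for x0 in(-.02,-.01,.01,.02):
    y=np.sort(Y[W&(abs(X-x0)<.004)]*1e3);g=np.diff(y);i=np.argsort(g)[-2:];print('gap',x0,[(y[k].round(1),y[k+1].round(1)) for k in sorted(i)],y[[0,-1]].round(1))
print('white x range',np.percentile(X[W]*1e3,[1,99]))
m=O&(Z>.267);print('grip top',np.median(X[m])*1e3,np.percentile(Y[m]*1e3,[2,50,98]),np.percentile(X[m]*1e3,[2,98]))
for n in('top','side'):
    k=cam(n);Q=pts(k);h=cv2.cvtColor(k['pixels'],cv2.COLOR_RGB2HSV).astype(int)
    o=(h[...,0]>8)&(h[...,0]<25)&(h[...,1]>170)&(h[...,2]>150)&(Q[...,2]>.24)&(Q[...,2]<.28)&(np.hypot(*np.moveaxis(Q[...,:2]-tcp,-1,0))<.04)
    D2=Q[...,:2]-tcp;d=D2[o]*1e3;print(n,o.sum(),'grip', (d@ex).round(1)[:0], np.percentile(d@ex,[5,50,95]).round(1) if len(d) else '',np.percentile(d@ey,[5,50,95]).round(1) if len(d) else '')
    w=(h[...,1]<40)&(h[...,2]>150)&(abs(Q[...,2]-.075)<.003)&(abs(D2@ex)<.03)&(abs(D2@ey)<.06)
    if w.sum()>50:
        y=np.sort((D2@ey)[w]*1e3);g=np.diff(y);j=g.argmax();print('  gap',y[j],y[j+1],y[[0,-1]],'x',np.percentile((D2@ex)[w]*1e3,[1,99]))
E
```

```text
9.2 [ 0.5967 -0.2786  0.3383] yang -32.58 [-1.2e-03  4.0e-04 -1.0e+00]
gap -0.02 [(np.float64(-154.5), np.float64(-28.5)), (np.float64(-9.0), np.float64(10.1))] [-155.3   43.7]
gap -0.01 [(np.float64(-8.5), np.float64(11.2)), (np.float64(26.3), np.float64(27.0))] [-28.3  43.6]
gap 0.01 [(np.float64(-8.4), np.float64(11.2)), (np.float64(36.4), np.float64(37.1))] [-28.5  43.8]
gap 0.02 [(np.float64(-8.4), np.float64(11.3)), (np.float64(22.1), np.float64(22.8))] [-27.8  43.8]
white x range [-25.32087689  26.73492188]
grip top 0.018346822439768585 [-6.36033791  0.80289697  6.68418064] [-6.48999715  6.5202479 ]
top 0 grip []  
  gap -17.752267487042456 -16.821815394167185 [-40.98712175 -16.82181539] x [-26.93773479  25.70593475]
side 114 grip [] [-6.  -0.3  5.7] [-8.8 -6.7 -4.1]
  gap -9.532587526143438 8.289080577365526 [-43.67041931  45.45108525] x [-24.17208819  28.14785533]
```

```bash
python3 -m jog '[[0.1,0,-3,0,0,0],[0.1,0,-6,0,0,0],[0.1,0,-9,0,0,0],[0.1,0,-11,0,0,0],[0.1,0,-12,0,0,0],[0.1,0,-12.6,0,0,0],[0.1,0,-12.6,0,0,0],[0.1,0,-12.6,0,0,0]]'
python3 - <<'E'
from m import *
from ce import *
print(s['wrist_force'])
tcp=s['ee_pos'][:2];D=P[...,:2]-tcp;X=D@ex;Y=D@ey
W=(S<40)&(V>150)&(abs(Z-.075)<.003)&(abs(X)<.03)&(abs(Y)<.06)
y=np.sort(Y[W]*1e3);print(np.percentile(y,[0,1,99,100]), [(y[k],y[k+1]) for k in np.argsort(np.diff(y))[-3:]],np.percentile(X[W]*1e3,[1,99]))
k=cam('side');save(k,'s5.png',(230,200,390,320),5)
E
```

```text
time_s: 10.02
ee_pos: [0.5982, -0.279, 0.2144]
ee_rot: [2.754, 1.508, 0.001]
wrist_force: [-0.7, 0.0, -0.8]
grip_width: 0.0137
grip_force: 33.9
10.0167 [ 0.5982 -0.279   0.2144] yang -32.6 [ 1.4e-03 -8.0e-04 -1.0e+00]
[-0.65212804  0.00913551 -0.80000403]
[-24.46424614   2.78200598  43.41906789  43.94661927] [(np.float64(-24.464246141990554), np.float64(-23.904573710077777)), (np.float64(3.5330916116570745), np.float64(9.858236986169608)), (np.float64(-23.904573710077777), np.float64(2.3135264397292135))] [-27.09473934  25.2585239 ]
```

View pics/s5.png

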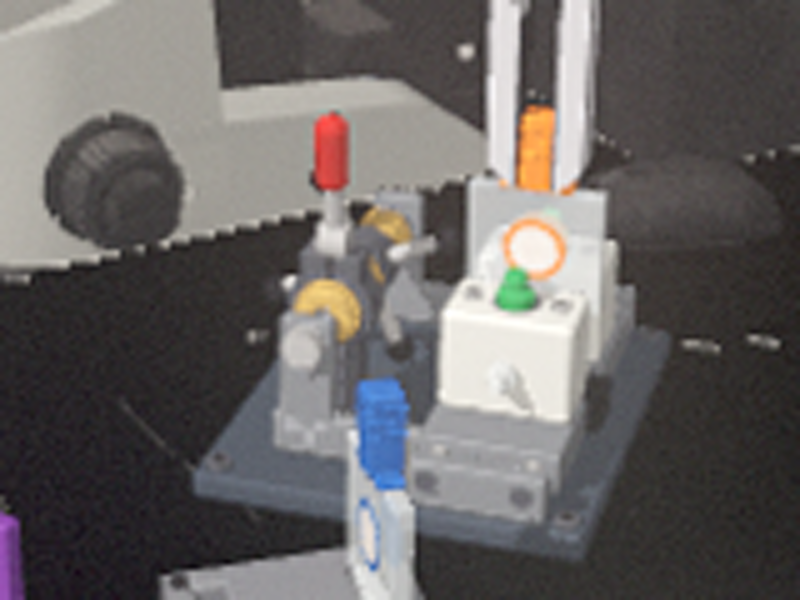

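The side crop shows the insert held upright above the slot between the half-cells, orange grip at (537,150), with the lever upright at (331,150). Now I lower it.

```bash
python3 -m jog '[[0,0,-0.6,0,0,0],[0,0,-1.2,0,0,0],[0,0,-1.6,0,0,0],[0,0,-2,0,0,0],[0,0,-2.4,0,0,0],[0,0,-2.4,0,0,0]]'
python3 -m jog '[[0,0,-0.2,0,0,0],[0,0,-0.4,0,0,0],[0,0,-0.6,0,0,0],[0,0,-0.8,0,0,0],[0,0,-0.8,0,0,0]]'
```

```text
time_s: 10.62
ee_pos: [0.5978, -0.2784, 0.1879]
ee_rot: [-2.754, -1.509, 0.001]
wrist_force: [0.5, 0.5, -0.5]
grip_width: 0.0137
grip_force: 33.9
time_s: 11.03
ee_pos: [0.598, -0.2784, 0.1806]
ee_rot: [-2.755, -1.509, -0.0]
wrist_force: [0.7, 0.7, -0.9]
grip_width: 0.014
grip_force: 33.8
```

```bash
python3 -m jog '[[0,0,-0.1,0,0,0],[0,0,-0.2,0,0,0],[0,0,-0.2,0,0,0]]'
python3 -m jog '[[0,0,-0.1,0,0,0],[0,0,-0.2,0,0,0],[0,0,-0.2,0,0,0]]'
python3 - <<'E'
from m import *
print(s['wrist_force'])
for n in('orange',):comps(n,O&(v<400)&(v>200)&(Z>.05),20)
comps('blue',(H>95)&(H<125)&(S>150)&(Z>.08))
k=cam('side');save(k,'s6.png',(270,200,380,300),6)
E
```

```text
time_s: 11.28
ee_pos: [0.5981, -0.2785, 0.1799]
ee_rot: [2.755, 1.509, 0.001]
wrist_force: [-2.5, 3.9, 6.6]
grip_width: 0.0136
grip_force: 33.8
time_s: 11.53
ee_pos: [0.5982, -0.2785, 0.1798]
ee_rot: [2.754, 1.509, 0.002]
wrist_force: [-8.6, 5.8, 20.8]
grip_width: 0.0142
grip_force: 33.9
11.5333 [ 0.5982 -0.2785  0.1798] yang -32.57 [ 1.5e-03 -7.0e-04 -1.0e+00]
[-8.62708844  5.75436475 20.79916213]
orange 65 [323.6 307.6] med [ 0.6045 -0.2745  0.1063] z95 0.1073 
orange 580 [316.2 324.3] med [ 0.5983 -0.2759  0.1112] z95 0.1122
```

View pics/s6.png

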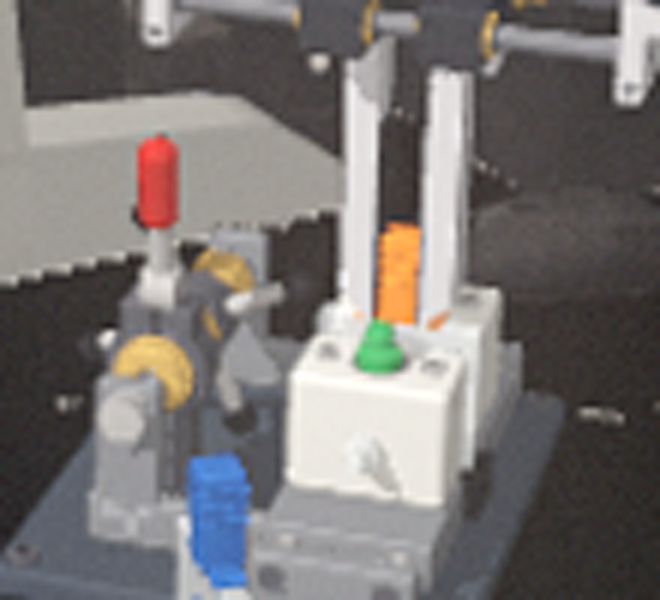

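The insert is home: TCP height 180 mm, grip top at 112 mm, and the force rose to 21 N on the bottom stop. I'll relieve the pressure and open only to about 30 mm, because a turnbuckle ball is near.

```bash
python3 -m jog '[[0,0,0.3,0,0,0],[0,0,0.35,0,0,0],[0,0,0.35,0,0,0],[0,0,0.35,0,0,0],[0,0,0.35,0,0,0],[0,0,0.35,0,0,0],[0,0,0.35,0,0,0]]' 0.69 30
python3 -m jog '[[0,0,2,0,0,0],[0,0,6,0,0,0],[0,0,10,0,0,0],[0,0,14,0,0,0],[0,0,14,0,0,0],[0,0,14,0,0,0],[0,0,14,0,0,0],[0,0,14,0,0,0]]' 1
python3 - <<'E'
from m import *
from ce import *
comps('orange',O&(Z>.1),30)
O0=np.array([.5977,-.2783])-.04*ex; print('origin',O0)
L=P[...,:2]-O0;CX=L@ex*1e3;CY=L@ey*1e3
k,l,st,cen=cv2.connectedComponentsWithStats(((V<75)&(Z>.02)&(Z<.13)&(abs(CX+35)<65)&(abs(CY-8)<14)).astype(np.uint8))
for i in range(1,k):
    if st[i,4]>25: print('dark',st[i,4],cen[i].round(0),np.median(CX[l==i]).round(1),np.median(CY[l==i]).round(1),(np.percentile(Z[l==i],[10,50,95])*1e3).round(1))
r=((H<6)|(H>174))&(S>170)&(Z>.09);print('red',np.median(CX[r]),np.median(CY[r]),np.percentile(CY[r],[5,95]),np.percentile(Z[r],[5,95]))
save(c,'w7.png',(150,80,430,360),2)
E
```

```text
time_s: 12.22
ee_pos: [0.5979, -0.2786, 0.1803]
ee_rot: [-2.755, -1.509, 0.0]
wrist_force: [0.7, 0.7, 0.1]
grip_width: 0.0294
grip_force: 0.0
time_s: 12.88
ee_pos: [0.5978, -0.2785, 0.3187]
ee_rot: [-2.753, -1.508, 0.002]
wrist_force: [0.6, -0.4, 0.4]
grip_width: 0.0007
grip_force: 0.0
12.8833 [ 0.5978 -0.2785  0.3187] yang -32.58 [-0.0025  0.0013 -1.    ]
orange 346 [319.5 239.6] med [ 0.5971 -0.2793  0.1114] z95 0.1128 
origin [ 0.5640019  -0.25674917]
dark 68 [259. 205.] -15.1 9.4 [27.3 30.1 32.1]
dark 320 [194. 220.] -53.9 8.5 [ 49.  103.2 106.7]
dark 29 [268. 216.] -0.6 11.7 [82.  84.6 86.5]
red -32.71088795086544 -29.887883522869544 [-37.46703265 -25.76251304] [0.12335277 0.14808817]
```

View pics/w7.png

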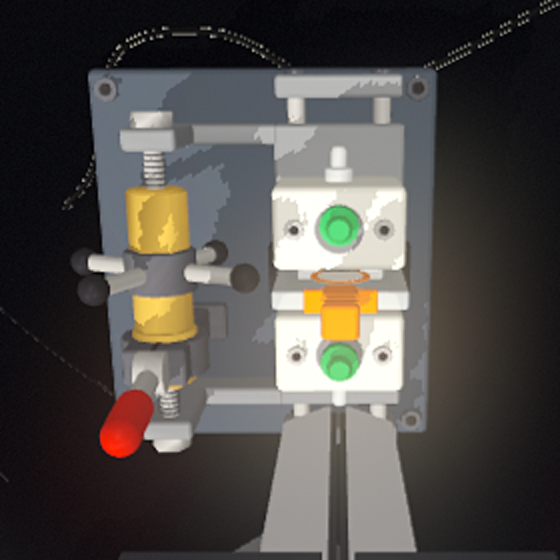

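The insert stands home, grip at (339,315) in the crop, and the bars lean about -26° and +64°, so the body is at about 1.1 rad and needs about 220° more. I'll go to the front of the hub and push bar by bar.

```bash
python3 -m jog '[[-3.2,2.4,0,0,0,0],[-6.4,4.8,0,0,0,0],[-9.6,7.2,0,0,0,0],[-9.6,7.2,0,0,0,0],[-9.6,7.2,-4,0,0,0],[-9.6,7.2,-8,0,0,0],[-9.6,7.2,-11,0,0,0],[-9.6,7.2,-13,0,0,0],[-9.6,7.2,-13,0,0,0],[-9.6,7.2,-13,0,0,0]]'
python3 - <<'E'
from h import *
from ce import *
s=get_state();print(s['wrist_force'])
d=s['ee_pos'][:2]-[.5391,-.2306];print('d',d@ex*1e3,d@ey*1e3,'h',s['ee_pos'][2]*1e3-161)
# rows for stroke: corner X,h -> shift from start d=-44.5,h=26
p=s['ee_pos']
for th,X,h in[(-26,-24,27),(-10,-13,30),(0,-6,31),(20,8,32.2),(40,18.5,27.5),(55,25,21.8),(64,28.1,17.6),(70,29.8,14.6),(75,31,11.9)]:
    q=np.r_[np.array([.5391,-.2306])+(X-12.5)/1e3*ex,.161+h/1e3]-p;print(th,(q*100).round(2))
E
```

```text
time_s: 13.77
ee_pos: [0.5019, -0.2066, 0.1899]
ee_rot: [-2.754, -1.508, 0.002]
wrist_force: [0.5, 0.3, 0.6]
grip_width: 0.0006
grip_force: 0.0
[0.5131789  0.28070429 0.5980342 ]
d -44.291211078630596 0.19785584051468588 h 28.913440936952412
-26 [ 0.65 -0.44 -0.19]
-10 [ 1.57 -1.03  0.11]
0 [ 2.16 -1.41  0.21]
20 [ 3.34 -2.16  0.33]
40 [ 4.23 -2.73 -0.14]
55 [ 4.77 -3.08 -0.71]
64 [ 5.03 -3.24 -1.13]
70 [ 5.18 -3.34 -1.43]
75 [ 5.28 -3.4  -1.7 ]
```

```bash
python3 -m jog '[[0.6,-0.4,-0.2,0,0,0],[1.1,-0.7,0,0,0,0],[1.6,-1,0.1,0,0,0],[1.9,-1.2,0.2,0,0,0],[2.2,-1.4,0.2,0,0,0]]'
python3 -m jog '[[0.6,-0.4,0.1,0,0,0],[1.2,-0.8,0.1,0,0,0],[1.6,-1,-0.1,0,0,0],[2.1,-1.3,-0.4,0,0,0],[2.6,-1.7,-0.9,0,0,0],[2.9,-1.8,-1.3,0,0,0],[3,-1.9,-1.6,0,0,0],[3.1,-2,-1.9,0,0,0],[3.1,-2,-1.9,0,0,0]]'
python3 -m jog '[[0,0,2,0,0,0],[0,0,5,0,0,0],[-2.6,1.7,5,0,0,0],[-5.3,3.4,5,0,0,0],[-5.3,3.4,5,0,0,0],[-5.3,3.4,5,0,0,0]]'
cat > cellm.py <<'E'
from m import *
from ce import *
O0=np.array([.5640,-.2567]);L=P[...,:2]-O0;CX=L@ex*1e3;CY=L@ey*1e3
d=s['ee_pos'][:2]-[.5391,-.2306];print('d',(d@ex*1e3).round(1),(d@ey*1e3).round(1),'h',(s['ee_pos'][2]*1e3-161).round(1),'F',s['wrist_force'].round(1))
def bars():
    k,l,st,cen=cv2.connectedComponentsWithStats(((V<75)&(Z>.02)&(Z<.13)&(abs(CX+35)<65)&(abs(CY-8)<16)).astype(np.uint8))
    for i in range(1,k):
        if st[i,4]>25:
            a,b,z=np.median(CX[l==i])+35,np.median(CY[l==i]),np.median(Z[l==i])*1e3-64;print('dark',st[i,4],cen[i].round(0),a.round(1),b.round(1),z.round(1),'lean',np.degrees(np.arctan2(a,z-3)).round(0))
def cell():
    comps('orange',O&(Z>.1),30)
    w=(S<40)&(V>150)&(abs(Z-.075)<.003)&(abs(CX-40)<25)&(abs(CY)<60);y=np.sort(CY[w]);
    if len(y): g=np.diff(y).argmax();print('halves',y[0],y[g],y[g+1],y[-1])
E
python3 -c "
from cellm import *
bars();cell()"
```

```text
time_s: 14.18
ee_pos: [0.5247, -0.2209, 0.1934]
ee_rot: [2.754, 1.509, 0.001]
wrist_force: [-1.3, 1.2, 1.6]
grip_width: 0.0005
grip_force: 1.0
time_s: 14.93
ee_pos: [0.555, -0.2406, 0.1728]
ee_rot: [-2.755, -1.509, 0.001]
wrist_force: [-0.0, -0.0, 2.0]
grip_width: 0.0006
grip_force: 0.3
time_s: 15.43
ee_pos: [0.5012, -0.206, 0.2238]
ee_rot: [-2.755, -1.51, 0.0]
wrist_force: [-0.0, -0.5, 0.6]
grip_width: 0.0002
grip_force: 0.0
15.4333 [ 0.5012 -0.206   0.2238] yang -32.56 [-2.e-04  0.e+00 -1.e+00]
d -45.2 0.3 h 62.8 F [-0.  -0.5  0.6]
dark 218 [328. 253.] -39.2 9.2 -10.5 lean -109.0
dark 245 [376. 281.] -15.4 10.7 41.2 lean -22.0
orange 734 [549.5 304.6] med [ 0.5967 -0.2782  0.1115] z95 0.1127 
halves -40.969436745014896 -7.701361582817304 -2.8582781218777527 41.75700755431765
```

```bash
python3 -m jog '[[0,0,-2,0,0,0],[0,0,-3.4,0,0,0],[0,0,-3.4,0,0,0],[0.6,-0.4,-3.5,0,0,0],[1.1,-0.7,-3.4,0,0,0],[1.6,-1,-3.3,0,0,0],[1.9,-1.2,-3.2,0,0,0],[2.2,-1.4,-3.2,0,0,0]]'
python3 -m jog '[[0.6,-0.4,0.1,0,0,0],[1.2,-0.8,0.1,0,0,0],[1.6,-1,-0.1,0,0,0],[2.1,-1.3,-0.4,0,0,0],[2.6,-1.7,-0.9,0,0,0],[2.9,-1.8,-1.3,0,0,0],[3,-1.9,-1.6,0,0,0],[3.1,-2,-1.9,0,0,0],[3.1,-2,-1.9,0,0,0]]'
python3 -m jog '[[0,0,2,0,0,0],[0,0,5,0,0,0],[-2.6,1.7,5,0,0,0],[-5.3,3.4,5,0,0,0],[-5.3,3.4,5,0,0,0],[-5.3,3.4,5,0,0,0]]'
python3 -c "
from cellm import *
bars();cell()"
```

```text
time_s: 16.15
ee_pos: [0.5247, -0.2209, 0.1923]
ee_rot: [2.755, 1.509, 0.001]
wrist_force: [-1.4, 1.0, 0.6]
grip_width: 0.0005
grip_force: 0.9
time_s: 16.9
ee_pos: [0.555, -0.2406, 0.1719]
ee_rot: [-2.755, -1.509, 0.0]
wrist_force: [0.5, -0.4, 0.4]
grip_width: 0.0005
grip_force: 0.4
time_s: 17.4
ee_pos: [0.5012, -0.206, 0.2228]
ee_rot: [-2.755, -1.51, 0.0]
wrist_force: [0.5, -0.5, -0.2]
grip_width: 0.0003
grip_force: 0.0
17.4 [ 0.5012 -0.206   0.2228] yang -32.56 [-2.e-04  0.e+00 -1.e+00]
d -45.2 0.3 h 61.8 F [ 0.5 -0.5 -0.2]
dark 224 [327. 255.] -39.8 9.3 -9.0 lean -107.0
dark 200 [379. 281.] -14.1 11.3 41.6 lean -20.0
orange 863 [549.6 301.1] med [ 0.5974 -0.276   0.1112] z95 0.1126 
halves -38.18430513499727 -5.814318447469075 3.1773979083911676 39.93035478643602
```

```bash
python3 -m jog '[[0,0,-2,0,0,0],[0,0,-3.3,0,0,0],[0,0,-3.3,0,0,0],[0.6,-0.4,-3.4,0,0,0],[1.1,-0.7,-3.3,0,0,0],[1.6,-1,-3.2,0,0,0],[1.9,-1.2,-3.1,0,0,0],[2.2,-1.4,-3.1,0,0,0],[2.5,-1.6,-3.1,0,0,0],[2.8,-1.8,-3.1,0,0,0],[3,-1.9,-3.1,0,0,0],[3,-1.9,-3.1,0,0,0]]'
python3 -m jog '[[0.2,-0.1,0,0,0,0],[0.3,-0.2,0,0,0,0],[0.3,-0.2,0,0,0,0]]'
python3 -m jog '[[0.2,-0.1,0,0,0,0],[0.3,-0.2,0,0,0,0],[0.3,-0.2,0,0,0,0]]'
python3 -c "
from cellm import *
bars();cell()"
```

```text
time_s: 18.45
ee_pos: [0.5323, -0.2258, 0.1915]
ee_rot: [2.755, 1.509, 0.0]
wrist_force: [-0.0, -0.2, -0.2]
grip_width: 0.0002
grip_force: 0.0
time_s: 18.7
ee_pos: [0.5346, -0.2272, 0.1912]
ee_rot: [-2.753, -1.508, 0.002]
wrist_force: [-5.5, 4.5, 2.9]
grip_width: 0.0007
grip_force: 3.7
time_s: 18.95
ee_pos: [0.536, -0.228, 0.1911]
ee_rot: [-2.748, -1.506, 0.008]
wrist_force: [-25.4, 16.5, 15.3]
grip_width: 0.0005
grip_force: 15.1
18.95 [ 0.536  -0.228   0.1911] yang -32.56 [-0.0083  0.005  -1.    ]
d -4.0 0.5 h 30.1 F [-25.4  16.5  15.3]
dark 399 [252. 288.] -38.8 9.3 15.5 lean -72.0
dark 50 [316. 309.] -5.7 15.9 54.0 lean -6.0
dark 50 [322. 310.] -3.4 15.9 55.4 lean -4.0
orange 889 [501.3 332.8] med [ 0.5985 -0.2766  0.1115] z95 0.1125 
orange 48 [482.2 330.6] med [ 0.5918 -0.2745  0.107 ] z95 0.1082 
halves -37.674687632698515 -1.5997418734370237 3.4745590472998282 38.98571972062566
```

The turnbuckle is at its stop: 30 N with no further motion, the bar leaning about 17°, and both half-cells closed. I back off and go to the lever.

```bash
python3 -m jog '[[-1,0.6,0,0,0,0],[-2,1.3,0,0,0,0],[-2,1.3,4,0,0,0],[-2,1.3,7,0,0,0],[-2,1.3,7,0,0,0],[-2,1.3,7,0,0,0]]'
python3 - <<'E'
from cellm import *
bars();cell()
r=((H<6)|(H>174))&(S>170)&(Z>.09);print('red',np.median(CX[r]),np.percentile(CX[r],[2,98]),np.percentile(CY[r],[2,50,98]),np.percentile(Z[r],[5,95]))
for n,u,w in(('start',-13,38),(0,-7,40),(30,16.4,42.5),(50,30,34.3),(65,37.8,25.4),(80,43.1,14.7),(88.8,44.9,7.5)):
    q=np.r_[np.array([.5391,-.2306])+(-28.5-u)/1e3*ey,.189+w/1e3]-s['ee_pos'];print(n,(q*100).round(2))
E
```

```text
time_s: 19.5
ee_pos: [0.5184, -0.2167, 0.263]
ee_rot: [2.753, 1.508, 0.003]
wrist_force: [-0.3, -0.9, -0.7]
grip_width: 0.0003
grip_force: 0.0
19.5 [ 0.5184 -0.2167  0.263 ] yang -32.57 [ 0.0032 -0.0016 -1.    ]
d -24.9 0.5 h 102.0 F [-0.3 -0.9 -0.7]
dark 51 [331. 228.] -14.2 10.7 -36.1 lean -160.0
dark 226 [296. 248.] -39.5 8.9 15.4 lean -73.0
orange 448 [481. 276.] med [ 0.5978 -0.2774  0.1116] z95 0.1126 
halves -37.848330730258525 -5.47678113844009 3.5271349505907597 38.85747989546783
red -34.120569826607195 [-38.29543512 -28.84862207] [-31.8381675  -27.52365918 -24.83121066] [0.12287959 0.14722138]
start [ 1.24 -2.69 -3.6 ]
0 [ 0.91 -3.2  -3.4 ]
30 [-0.35 -5.17 -3.15]
50 [-1.08 -6.32 -3.97]
65 [-1.5  -6.97 -4.86]
80 [-1.79 -7.42 -5.93]
88.8 [-1.88 -7.57 -6.65]
```

```bash
python3 -m jog '[[1.2,-2.4,0,0,0,0],[1.3,-2.6,0,0,0,0],[1.3,-2.6,-2,0,0,0],[1.3,-2.6,-3.6,0,0,0],[1.3,-2.6,-3.6,0,0,0]]'
python3 -m jog '[[-0.3,-0.5,0.1,0,0,0],[-0.9,-1.5,0.3,0,0,0],[-1.6,-2.5,0.4,0,0,0],[-2,-3.2,0,0,0,0],[-2.3,-3.7,-0.4,0,0,0],[-2.6,-4.1,-0.9,0,0,0],[-2.8,-4.4,-1.3,0,0,0],[-3,-4.7,-1.8,0,0,0],[-3.1,-4.8,-2.3,0,0,0],[-3.1,-4.9,-2.7,0,0,0],[-3.2,-5,-3,0,0,0],[-3.2,-5,-3,0,0,0]]'
python3 -m jog '[[0,0,-0.2,0,0,0],[0,0,-0.2,0,0,0]]'
```

```text
time_s: 19.97
ee_pos: [0.5298, -0.242, 0.221]
ee_rot: [-2.75, -1.506, 0.006]
wrist_force: [-0.1, -0.6, 0.4]
grip_width: 0.0006
grip_force: 0.0
time_s: 20.97
ee_pos: [0.4996, -0.2921, 0.1967]
ee_rot: [2.755, 1.51, 0.003]
wrist_force: [-2.2, 8.3, 13.8]
grip_width: 0.0005
grip_force: 6.9
time_s: 21.13
ee_pos: [0.4997, -0.2921, 0.1962]
ee_rot: [2.754, 1.51, 0.003]
wrist_force: [-7.4, 9.5, 28.2]
grip_width: 0.0005
grip_force: 14.3
```

```bash
python3 -m jog '[[0,0,1,0,0,0],[0,0,5,0,0,0],[0,0,9,0,0,0],[0,0,13,0,0,0],[-2,-3,13,0,0,0],[-4,-6,13,0,0,0],[-4,-6,13,0,0,0],[-4,-6,13,0,0,0]]'
python3 - <<'E'
from cellm import *
bars();cell()
r=((H<6)|(H>174))&(S>170)&(Z>.05)&(abs(CX+35)<25);print('red',np.median(CX[r]),np.percentile(CY[r],[2,50,98]),np.percentile(Z[r],[5,50,95]))
w=(abs(Z-.028)<.003)&(abs(CX-40)<40);comps('blue',(H>95)&(H<125)&(S>150)&(Z>.08))
k=cam('top');save(k,'t8.png',(230,150,430,310),4)
E
```

```text
time_s: 21.8
ee_pos: [0.4582, -0.3535, 0.3231]
ee_rot: [-2.756, -1.506, 0.0]
wrist_force: [0.4, 0.3, -0.5]
grip_width: 0.0004
grip_force: 0.0
21.8 [ 0.4582 -0.3535  0.3231] yang -32.7 [-5.e-04  4.e-04 -1.e+00]
d -1.9 -147.1 h 162.1 F [ 0.4  0.3 -0.5]
dark 299 [339.  23.] 11.6 6.5 42.7 lean 16.0
dark 232 [267.  31.] -39.1 6.5 15.1 lean -73.0
dark 340 [373.  45.] 42.4 4.3 -34.0 lean 131.0
orange 634 [434.4  33.5] med [ 0.5959 -0.2785  0.111 ] z95 0.1125 
halves -38.65394767331352 -1.0047911815684454 3.612460774748012 28.047630546486392
red -34.86718403998044 [-83.62660665 -68.32797271 -54.36273632] [0.09526191 0.09811835 0.09990462]
blue 456 [401.1 272.4] med [ 0.4961 -0.4132  0.1108] z95 0.1126
```

View pics/t8.png

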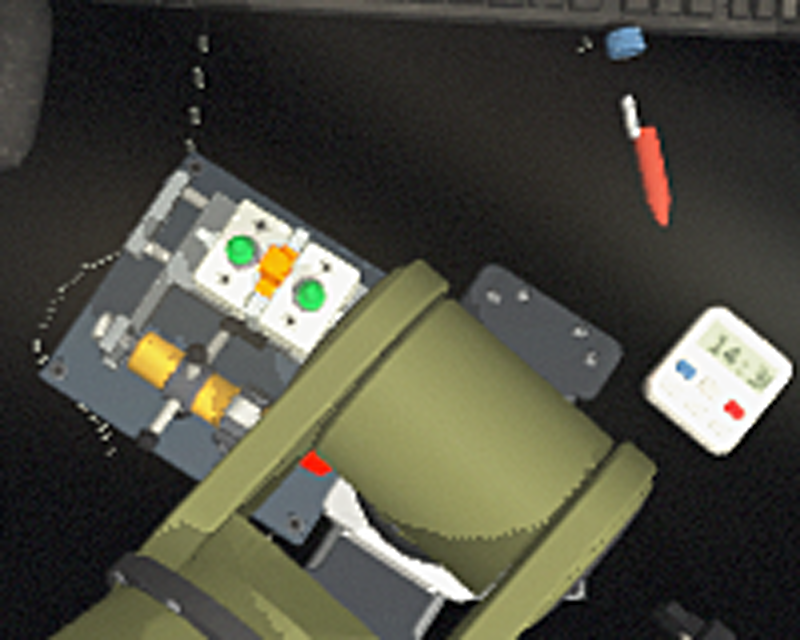

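The top view shows the half-cells closed on the orange insert (grip at (276,270)), the lever down (red at (315,463)) and the timer where it was at (718,380). The measured heights agree: grip top 112 mm, lever top flat at about 98 mm, blue insert at its rack height. I'm handing the job in.

```bash
python3 -c "
from plant import close_job
print(close_job())"
```

```text
the job is handed in; nothing more can be done
None
```

The job is handed in at about 22 s: the orange insert is pressed home, the turnbuckle is wound to its stop with both half-cells closed on the insert, the lock lever is down flat, and the blue insert is still in the rack with the timer not moved; the mouse was not re-measured, but the arm never went near it.

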